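# Open the rodent station under the sink and set its snap trap

### The job

Lift the black lid of the grey rodent station fully open so that it leans back on its stop, then press the red lever of the snap trap inside all the way down until its catch holds it there. Leave the lid open and the trap set, ready for baiting, and leave the bucket, pot, funnel and torch where they are.

Things in the scene. Friction and masses are not known exactly. Their poses are not given: they have to be found in the camera images.
- station: Grey plastic box fixed to the plywood, open-topped under its lid, 170 (its x) x 230 (its y) x 85 mm high, walls and floor 5 mm thick. Origin: centre of its underside. Its +x points to the long side with the lid's hinge (roughly the robot's left), -x to the long side where the lid opens.
- lid_hinge (a point): Middle of the lid's hinge line, on the station's +x long top edge, 85 mm above the plywood. The hinge axis is the station's y.
- lid_grip (a point): Pinch point in the orange upright grip on the black lid's free edge: a block 14 (lid's x) x 44 (lid's y, along the hinge) x 38 mm tall. The point is 28 mm above the lid's top face, 10 mm below the block's top, 163 mm from the hinge along the lid and 36 mm off the hinge plane. Axes turn with the lid (176 x 236 x 8 mm, 150 g): z out of its top face, x towards the hinge.
- lid (a joint): Lid angle, rad: 0 shut, 1.9 leaning back on its stop. Its weight carries it shut below about 1.4 rad and back onto the stop above.
- trap: Base of a white plastic snap trap fixed on the station's floor (5 mm above the plywood), 136 (its x) x 62 (its y) x 8 mm. Origin: centre of its underside. The jaws are at its +x end, the lever's press pad over its -x end. The lever's pivot runs along its y, 28 mm above its origin.
- pad (a point): Middle of the top face of the red lever's press pad, 42 mm (along the lever) x 46 mm (trap's y), 8 mm thick. The pad's middle is 55 mm from the pivot towards the trap's -x. Released, the pad slopes up by 0.62 rad and this point is 63 mm above the trap's underside; held down, the pad is level and this point is 32 mm above it.
- lever (a joint): Lever angle, rad: 0 released (pad up, jaws shut), 0.62 fully down (jaws open). A spring pushes it back up with up to about 9 N at the pad until about 0.52 rad; past that the catch draws it down and holds it near 0.62.
- bucket: Yellow plastic bucket, upright, 180 mm wide at the rim, 150 mm high, loose. Origin: centre of its underside.
- pot: White ceramic pot with two small dark handles, 110 mm wide without them, 100 mm high, loose. Origin: centre of its underside.
- funnel: Blue plastic funnel, mouth down, 110 mm wide, 115 mm high, loose. Origin: centre of its mouth on the plywood.
- torch: Aluminium torch with a toggle switch, lying, 155 mm long (its x), 44 mm high, loose. Origin: on the plywood under its middle.

How it is judged:
On the way, in this order (a step that is already met when the one before it is completed fails the run):
1. the lid is open on its stop (value of joint lid above 1.82 rad), for 0.2 s.
2. the lever is down in its catch (value of joint lid above 1.82 rad and value of joint lever above 0.57 rad), for 0.2 s.
At the end, for the whole second after the job is handed in: The lid stands open past 1.82 rad (its stop is at 1.9) and the trap's lever is held down by its catch past 0.57 rad (0.62 is fully down), both at rest (all of step 2 and velocity of joint lid between -0.05 and 0.05 rad/s and velocity of joint lever between -0.05 and 0.05 rad/s); the robot touches nothing.
It fails at once if the yellow bucket is moved by more than 30 mm (distance of bucket from where it was at the start of the episode above 0.03 m).
It fails at once if the white pot is moved by more than 30 mm (distance of pot from where it was at the start of the episode above 0.03 m).
It fails at once if the blue funnel is moved by more than 30 mm (distance of funnel from where it was at the start of the episode above 0.03 m).
It fails at once if the torch is moved by more than 30 mm (distance of torch from where it was at the start of the episode above 0.03 m).
It also fails if it takes over 51 s, if anything falls off the work surface, if the arm or the gripper's body presses on something with over 40 N, if the wrist force passes 120 N, or if a joint passes its speed limit or range.

### The arm

A 6-joint arm with a two-finger parallel gripper is mounted at the origin on the work surface. World frame = base frame: x ahead of the robot, y to its left, z up, the work surface at z = 0. Lengths are in m, angles in rad, forces in N, time in s.
With the tool pointing down it reaches from about 0.275 to 0.725 m from the base axis. Payload 5.6 kg.
Tool frame: the origin (TCP) lies on the centre line of the jaws, within the pads' length; the fingertips stand ahead of it and the grasp point (between the pads) lies 6 mm ahead of it (env.nose_length is the z of the fingertips in the tool frame, in m); z points along the fingers, y is the line along which they close (so a half turn about z gives the same grasp; the last joint's range is limited). The gripper opens to 85 mm and grips with 20 to 120 N. Pads are 22 mm wide; open, the fingers measure 114 mm over their backs; the gripper's body (76 mm by 85 mm) begins 54 mm behind the grasp point. The pads swing forward as they close: fully open they stand 13 mm farther back than shut.
Start: joints at [1.486, 0.255, 0.108, 0, -1.424, -0.285], TCP at [0.199, 0.513, 0.256] pointing down, gripper open.
Joint ranges: [-2.95, 2.95], [-1.21, 1.97], [-1.09, 1.5], [-2.87, 1.71], [-2.94, -0.07], [-3.05, 3.05]. Speed limits (rad/s): [2.57, 2.57, 3.14, 3.14, 3.14, 3.14].

### API

Orientations are given as a unit quaternion [x, y, z, w].
In Python, from workcell import env, vision gives the robot as it stands. The module is installed in compiled form; this text tells all that it offers.
- The arm moves only by the tool jog_arm, never from a script. Its argument "plan" is a list that holds one entry, the list of rows, each a list of 4 numbers: the shift along the tool's x, y, z in m, then the turn about the tool's z in degrees. In form: [[[tx, ty, tz, roll], ...]]. A call has 1 to 5 rows; each row shifts and turns the commanded pose from where the row before left it, along the tool's axes as they then stand; what a row does not reach is not made up. A row lasts 1/8 s, in which the tool goes at most 62.5 mm and 10.7 degrees, less where a joint would pass 70% of its speed; a pose out of reach is approached as far as the arm can. A call with a gripper value outside its range is refused whole. "jaw" is the opening, from 0 (shut) to 1 (fully open), set as the call begins (left out, the last holds). The fingers move at their own pace and stop on an object; "grip_force" is the grip in N (left out, the last holds). Time passes only in rows, so rows that do not move let the fingers close. It gives the time, the measured TCP pose, the force, the opening and the grip force at its end, in the units of the state.
- env.sense(): the state, without advancing time (a new reading comes with each control period).
- vision.snapshot(name): name is "scene" or "top" or "wrist"; returns a dict with "frame" (384x512x3 uint8, red, green, blue), "K" (3x3 intrinsics, pixels), "R" (3x3) and "t" (3): a world point X has camera coordinates R X + t; the wrist camera has in their place "hand_eye" (4x4, takes a point from camera to tool coordinates, whose origin is the TCP and whose axes are the flange's). Camera axes: x right, y down, z forward; pixel columns grow to the right and rows downward; lengths in m; the calibration is good to about 2 mm. A picture is of the moment at which its call begins: read the wrist's pose just before it. There is no depth.
- env.hand_in(): hands the job in; it is judged then, once.
The state is a dict: "time_s": time; "joint_positions": joint angles; "qd": joint speeds; "joint_torque": joint torques, N m; "position": TCP position; "tool_rot": TCP orientation; "ft_force": force on the tool from outside, world axes, zero at the start; "ft_torque": the same for the moment, N m; "grip_width": finger opening in m; "grasp_force": force on a finger pad.
Only numpy, scipy, OpenCV 4.12 (cv2) and the standard library are available. Lean on these libraries where they do the work, as an engineer would, in place of code of your own. Each camera call takes 0.05 s, during which the arm holds its last target. There are 200 camera calls.

## Working session

There is one attempt and no reset: what is moved stays moved. The work goes in short steps, Python scripts to look and compute and a tool call to move; the robot and the scene stay as the last step left them, time stands still between calls to the robot, and variables do not carry over. Pictures are saved under pics/ and viewed, at most 10 in all, crops included, and the job is handed in when it is done.

Besides the shell and the picture viewer there is one more tool, called after "Request:" as name(argument=value, ...), one argument or row to a line, values as JSON. jog_arm: Moves the arm, as the interface text tells. Its arguments: {"type":"object","properties":{"plan":{"type":"array","items":{"type":"array","items":{"type":"array","items":{"type":"number"}}}},"jaw":{"type":"number"},"grip_force":{"type":"number"}},"required":["plan"]}

```bash
mkdir -p pics; cat > h.py <<'E'
import numpy as np, cv2
from workcell import env, vision
def snap(n):
    s=env.sense(); d=vision.snapshot(n)
    if n=="wrist":
        from scipy.spatial.transform import Rotation as Ro
        T=np.eye(4);T[:3,:3]=Ro.from_quat(s["tool_rot"]).as_matrix();T[:3,3]=s["position"]
        C=T@d["hand_eye"]; d["R"]=C[:3,:3].T; d["t"]=-d["R"]@C[:3,3]
    return d
def ray(d,u,v):
    c=-d["R"].T@d["t"]; r=d["R"].T@np.linalg.inv(d["K"])@[u,v,1.]; return c,r/np.linalg.norm(r)
def onz(d,u,v,z):
    c,r=ray(d,u,v); return c+r*(z-c[2])/r[2]
def tri(a,b):
    (c1,r1),(c2,r2)=a,b
    k=np.linalg.lstsq(np.c_[r1,-r2],c2-c1,rcond=None)[0]
    p,q=c1+k[0]*r1,c2+k[1]*r2; return (p+q)/2,np.linalg.norm(p-q)
def proj(d,X):
    x=d["K"]@(d["R"]@np.array(X)+d["t"]); return x[:2]/x[2]
def save(d,n): cv2.imwrite(f"pics/{n}.png",cv2.cvtColor(d["frame"],cv2.COLOR_RGB2BGR))
E
python3 - <<'E'
from h import *
s=env.sense();print(s["position"],s["tool_rot"],s["time_s"],env.nose_length)
ims=[]
for n in["scene","top"]:
    d=snap(n);np.save(n,d,allow_pickle=True);save(d,n+"0");ims.append(d)
    print(n,-d["R"].T@d["t"])
    h=cv2.cvtColor(d["frame"],cv2.COLOR_RGB2HSV)
    m=cv2.inRange(h,(5,150,100),(19,255,255))
    k,l,st,c=cv2.connectedComponentsWithStats(m)
    for i in range(1,k):
        if st[i,4]>30:print("orange",st[i],c[i])
E
```

```text
[0.19855341 0.51242843 0.25537997] [ 9.82948316e-01 -1.83879509e-01 -1.52242979e-04  9.54925653e-04] 0.0 0.025
scene [ 1.48263943 -0.03908776  0.71415067]
orange [ 70  21  23  46 545] [79.48440367 44.75963303]
orange [100  90  18   2  32] [108.      90.4375]
orange [196 190  11  21 112] [199.75       199.33035714]
top [ 0.36381022 -0.01050562  1.29863435]
orange [316 171   8  15  52] [319.25       179.07692308]
```

```bash
python3 - <<'E'
import cv2,numpy as np
a=cv2.imread("pics/scene0.png");b=cv2.imread("pics/top0.png")
cv2.imwrite("pics/both.png",np.vstack([cv2.resize(a,(400,300)),cv2.resize(b,(400,300))]))
E
```

```text
(no output)
```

View pics/top0.png

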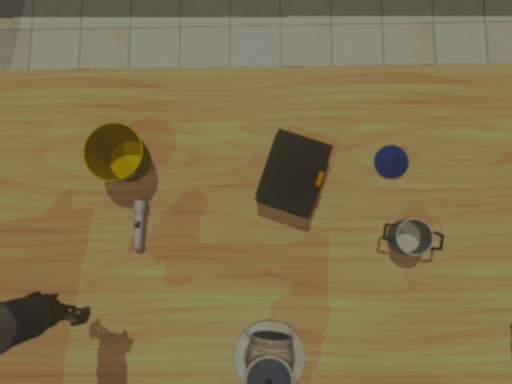

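View pics/scene0.png

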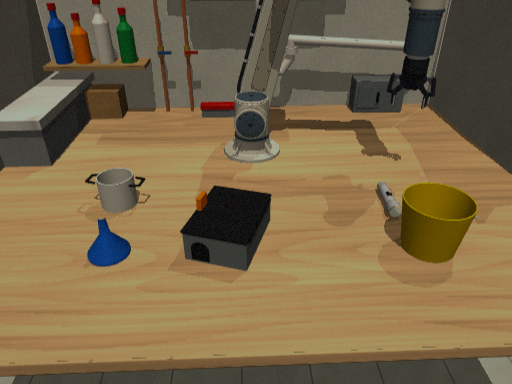

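The top view shows the black lid centred near (294,174), with the orange grip at (320,179) on its robot-right side. The scene view shows the grip at (200,199). The torch, bucket, pot and funnel all stand well clear of it.

```bash
cat > m.py <<'E'
from h import *
S=np.load("scene.npy",allow_pickle=True).item();T=np.load("top.npy",allow_pickle=True).item()
def orange(d,x0,y0,x1,y1):
    h=cv2.cvtColor(d["frame"],cv2.COLOR_RGB2HSV); m=cv2.inRange(h,(5,170,90),(22,255,255)); z=m*0; z[y0:y1,x0:x1]=m[y0:y1,x0:x1]
    return np.argwhere(z)[:,::-1]
o=orange(T,305,160,335,195);p=orange(S,190,185,212,215)
print(o.min(0),o.max(0),o.mean(0),p.min(0),p.max(0),p.mean(0))
g,e=tri(ray(T,*o.mean(0)),ray(S,*p.mean(0)));print("grip",g,e)
h=cv2.cvtColor(T["frame"],cv2.COLOR_RGB2HSV);m=((h[...,2]<75)*255).astype(np.uint8);z=m*0;z[120:225,245:340]=m[120:225,245:340]
z[o[:,1],o[:,0]]=255
z=cv2.morphologyEx(z,cv2.MORPH_OPEN,np.ones((5,5)))
c=max(cv2.findContours(z,0,1)[0],key=cv2.contourArea)
P=np.array([onz(T,u,v,.093)[:2] for u,v in c[:,0]],np.float32)
r=cv2.minAreaRect(P);print("lid rect",r,cv2.boxPoints(r))
E
python3 m.py; python3 - <<'E'
import cv2
a=cv2.imread("pics/top0.png")[120:225,240:345]; b=cv2.imread("pics/scene0.png")[180:275,175:280]
import numpy as np
cv2.imwrite("pics/crop.png",np.hstack([cv2.resize(a,(400,400),interpolation=0),cv2.resize(b,(400,400),interpolation=0)]))
E
```

```text
[315 171] [323 185] [319.2804878  178.41463415] [196 191] [206 210] [200.32283465 199.80314961]
grip [ 0.54176218 -0.15405581  0.11368082] 0.001005273764237885
lid rect ((0.5615489482879639, -0.07782261073589325), (0.17734646797180176, 0.2367391586303711), 71.50227355957031) [[ 0.42116168 -0.12435989]
 [ 0.64567    -0.19946942]
 [ 0.70193624 -0.03128533]
 [ 0.4774279   0.0438242 ]]
```

View pics/crop.png

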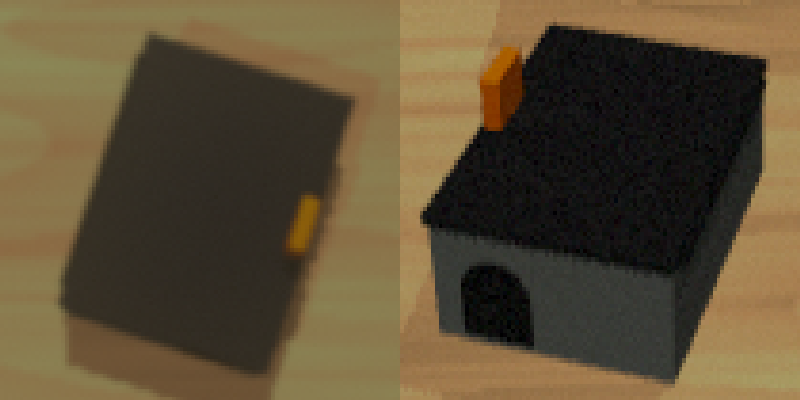

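The crop shows the grip block standing mid-edge and the lid cleanly outlined. The measured rectangle is 177x237 mm against the text's 176x236 mm. The grip is at about (0.541,-0.153), and its mean height of 0.114 m matches the block's middle. Moving now.

Request:
jog_arm(
  plan=[
    [[0.04,0.036,0,0],[0.04,0.036,0,0],[0.04,0.036,0,0],[0.04,0.036,0,0],[0.04,0.036,0,0]],
  ],
  jaw=1,
)

```text
time_s: 0.72
position: [0.3205, 0.2709, 0.2561]
tool_rot: [0.983, -0.184, -0.0, 0.0]
ft_force: [1.1, 0.7, 0.3]
grip_width: 0.0853
grasp_force: 0.0
```

Request:
jog_arm(
  plan=[
    [[0.04,0.036,0,0],[0.04,0.036,0,0],[0.04,0.036,0,0],[0.04,0.036,0,0],[0.04,0.036,0,0]],
  ],
)

```text
time_s: 1.35
position: [0.4419, 0.0309, 0.2561]
tool_rot: [0.983, -0.184, -0.0, -0.0]
ft_force: [0.5, 1.4, 0.4]
grip_width: 0.0853
grasp_force: 0.0
```

Request:
jog_arm(
  plan=[
    [[0,0,0,10],[0,0,0,10],[0,0,0,10],[0,0,0,10],[0,0,0,10]],
  ],
)

```text
time_s: 1.98
position: [0.4413, 0.0325, 0.2559]
tool_rot: [0.811, -0.584, -0.0, 0.0]
ft_force: [0.4, 0.4, 0.2]
grip_width: 0.0857
grasp_force: 0.0
```

Request:
jog_arm(
  plan=[
    [[0,0,0,10],[0,0,0,10],[0,0,0,10],[0,0,0,7],[0,0,0,0]],
  ],
)

```text
time_s: 2.6
position: [0.4414, 0.0326, 0.2559]
tool_rot: [-0.587, 0.81, 0.0, -0.0]
ft_force: [-0.5, 0.3, 0.6]
grip_width: 0.0855
grasp_force: 0.0
```

Request:
jog_arm(
  plan=[
    [[0.036,-0.038,0,0.4],[0.036,-0.038,0,0],[0.037,-0.038,0,0],[0.037,-0.038,0,0],[0,0,0,0]],
  ],
)

```text
time_s: 3.22
position: [0.54, -0.1568, 0.2546]
tool_rot: [-0.583, 0.812, 0.001, -0.001]
ft_force: [-0.7, 0.7, 0.2]
grip_width: 0.0858
grasp_force: 0.0
```

```bash
python3 - <<'E'
from h import *
d=snap("wrist");save(d,"w1");print(-d["R"].T@d["t"],d["hand_eye"].round(3))
h=cv2.cvtColor(d["frame"],cv2.COLOR_RGB2HSV);m=cv2.inRange(h,(5,150,90),(22,255,255))
k,l,st,c=cv2.connectedComponentsWithStats(m)
for i in range(1,k):
    if st[i,4]>300:print(st[i],c[i],onz(d,*c[i],.131)); q=cv2.minAreaRect(np.argwhere(l==i)[:,::-1].astype(np.float32)); print([onz(d,*p,.131).round(4) for p in cv2.boxPoints(q)])
E
```

```text
[ 0.51672126 -0.22404247  0.37198247] [[ 0.    -0.96  -0.281  0.071]
 [ 1.     0.    -0.     0.001]
 [ 0.    -0.281  0.96  -0.117]
 [ 0.     0.     0.     1.   ]]
[ 235  177   52   25 1204] [260.01079734 188.96096346] [ 0.53841239 -0.15664907  0.131     ]
[array([ 0.5548, -0.1731,  0.131 ]), array([ 0.5146, -0.1596,  0.131 ]), array([ 0.5208, -0.1394,  0.131 ]), array([ 0.562 , -0.1533,  0.131 ])]
```

View pics/w1.png

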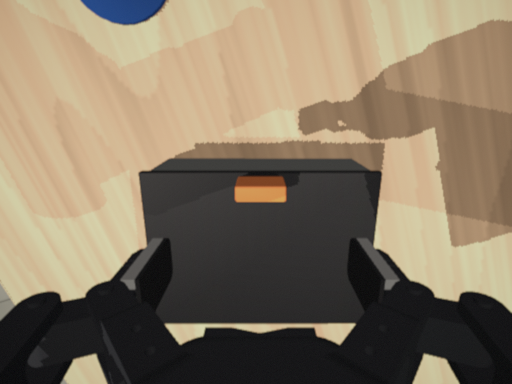

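The wrist view shows the grip at about (260,189), centred between the fingers and square to them. Descending.

Request:
jog_arm(
  plan=[
    [[-0.0033,0.0022,0.03,0],[0,0,0.04,0],[0,0,0.035,0],[0,0,0.022,0],[0,0,0,0]],
  ],
)

```text
time_s: 3.9
position: [0.537, -0.1492, 0.128]
tool_rot: [-0.585, 0.811, 0.001, -0.001]
ft_force: [0.5, -0.6, -0.0]
grip_width: 0.0854
grasp_force: 0.0
```

Request:
jog_arm(
  plan=[
    [[0,0,0,0],[0,0,0,0],[0,0,0,0],[0,0,0,0],[0,0,0,0]],
  ],
  jaw=0.3,
  grip_force=25,
)

```text
time_s: 4.53
position: [0.541, -0.1507, 0.1314]
tool_rot: [-0.584, 0.812, -0.002, 0.002]
ft_force: [4.7, -0.6, 1.9]
grip_width: 0.0432
grasp_force: 32.9
```

Request:
jog_arm(
  plan=[
    [[-0.0056,0,-0.0196,0],[-0.0079,0,-0.0188,0],[-0.0102,0,-0.0176,0],[-0.0122,0,-0.0163,0],[-0.0142,0,-0.0147,0]],
  ],
)

```text
time_s: 5.15
position: [0.5572, -0.1025, 0.2178]
tool_rot: [-0.584, 0.812, -0.002, 0.003]
ft_force: [11.1, -1.1, -7.4]
grip_width: 0.0433
grasp_force: 30.5
```

Request:
jog_arm(
  plan=[
    [[-0.0158,0,-0.0129,0],[-0.0173,0,-0.0108,0],[-0.0184,0,-0.0087,0],[-0.0194,0,-0.0063,0],[-0.02,0,-0.0039,0]],
  ],
)

```text
time_s: 5.78
position: [0.5861, -0.0171, 0.2604]
tool_rot: [-0.583, 0.812, -0.003, 0.002]
ft_force: [10.9, -6.1, -5.0]
grip_width: 0.0433
grasp_force: 28.0
```

```bash
python3 - <<'E'
from h import *
d=snap("scene");save(d,"s2");print(env.sense()["ft_force"],env.sense()["ft_torque"])
E
```

```text
[ 7.78742443 -3.46544311 -0.03940612] [-1.42711795 -2.68539398 -0.06284919]
```

View pics/s2.png

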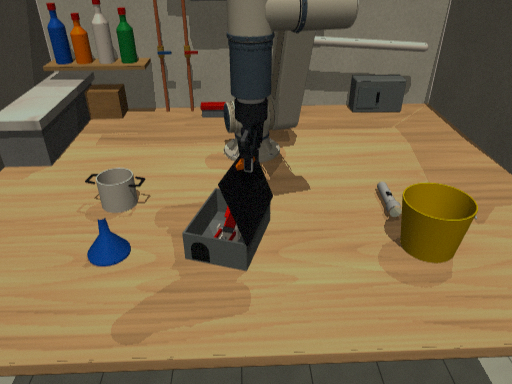

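The lid is at about 70° with the orange grip still in the jaws (245,163), and the red lever shows inside the box near (228,222). Continuing the arc.

Request:
jog_arm(
  plan=[
    [[-0.0204,0,-0.0015,0],[-0.0203,0,0.001,0],[-0.0201,0,0.0035,0],[-0.0195,0,0.006,0],[-0.015,0,0.0065,0]],
  ],
)

```text
time_s: 6.45
position: [0.6168, 0.0735, 0.246]
tool_rot: [-0.584, 0.812, -0.003, 0.003]
ft_force: [8.7, -3.0, 1.5]
grip_width: 0.0435
grasp_force: 27.3
```

Request:
jog_arm(
  plan=[
    [[0,0,0,0],[0,0,0,0],[0,0,0,0]],
  ],
)

```text
time_s: 6.82
position: [0.6167, 0.0732, 0.2461]
tool_rot: [-0.584, 0.812, -0.003, 0.004]
ft_force: [8.0, -2.4, 1.8]
grip_width: 0.0434
grasp_force: 27.4
```

Request:
jog_arm(
  plan=[
    [[0,0,0,0],[0,0,0,0],[0,0,0,0],[0,0,0,0],[0,0,0,0]],
  ],
  jaw=1,
)

```text
time_s: 7.45
position: [0.6136, 0.0738, 0.2433]
tool_rot: [-0.584, 0.812, 0.0, -0.0]
ft_force: [0.8, -0.4, -0.3]
grip_width: 0.085
grasp_force: 0.2
```

Request:
jog_arm(
  plan=[
    [[0,0,-0.02,0],[0,0,-0.04,0],[0,0,-0.04,0],[0,0,0,0]],
  ],
)

```text
time_s: 7.95
position: [0.6148, 0.0736, 0.3474]
tool_rot: [-0.584, 0.812, -0.002, 0.003]
ft_force: [-0.4, 0.6, -0.4]
grip_width: 0.0849
grasp_force: 0.0
```

Request:
jog_arm(
  plan=[
    [[0.04,0,0,0],[0.04,0,0,0],[0.04,0,0,0],[0.04,0,0,0],[0,0,0,0]],
  ],
  jaw=0,
)

```text
time_s: 8.57
position: [0.5617, -0.0801, 0.3434]
tool_rot: [-0.582, 0.813, -0.0, -0.0]
ft_force: [-0.1, 1.1, -0.4]
grip_width: -0.0001
grasp_force: 0.0
```

```bash
python3 - <<'E'
from h import *
for n in["wrist","top","scene"]:
    d=snap(n);np.save(n+"2",d,allow_pickle=True);save(d,n+"2")
a=cv2.imread("pics/wrist2.png");b=cv2.imread("pics/top2.png")[110:240,230:360];c=cv2.imread("pics/scene2.png")[140:280,170:310]
cv2.imwrite("pics/mix.png",np.hstack([a,np.vstack([cv2.resize(b,(192,192)),cv2.resize(c,(192,192))])]))
print(env.sense()["position"],env.sense()["tool_rot"])
E
```

```text
[ 0.56269613 -0.07755348  0.3427876 ] [-5.83659384e-01  8.11998442e-01  4.08455623e-04 -2.95170604e-04]
```

View pics/mix.png

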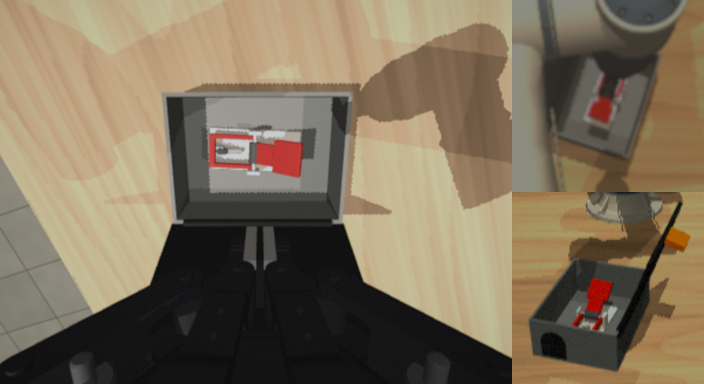

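The lid leans back on its stop. In the wrist view the red pad spans about columns 272–302 and rows 140–177, with the jaws to its left (away from the robot). Measuring the pad now.

```bash
python3 - <<'E'
from h import *
W,S=[np.load(n+"2.npy",allow_pickle=True).item() for n in("wrist","scene")]
def red(d,x0,y0,x1,y1):
    h=cv2.cvtColor(d["frame"],cv2.COLOR_RGB2HSV);m=cv2.inRange(h,(0,140,70),(6,255,255))|cv2.inRange(h,(172,140,70),(180,255,255))
    z=m*0;z[y0:y1,x0:x1]=m[y0:y1,x0:x1];return z
zw=red(W,274,130,320,190);zs=red(S,200,190,265,270)
pw=np.argwhere(zw)[:,::-1];print("W",pw.min(0),pw.max(0),pw.mean(0))
for v in range(198,245,2):
    x=np.argwhere(zs[v])[:,0]
    if len(x):print(v,x.min(),x.max(),len(x),end=' | ')
R=cv2.boxPoints(cv2.minAreaRect(pw.astype(np.float32)));print(R)
hull=cv2.approxPolyDP(cv2.convexHull(pw.astype(np.int32)),3,True)[:,0];print("hull",hull.tolist())
print([onz(W,*p,.08).round(4) for p in hull])
print("centre@.068",onz(W,*pw.mean(0),.068))
a=cv2.imread("pics/scene2.png")[185:265,190:270];b=cv2.imread("pics/wrist2.png")[115:195,200:320]
cv2.imwrite("pics/z.png",np.hstack([cv2.resize(a,(400,400),interpolation=0),cv2.resize(b,(400,267),interpolation=0,).copy() if 0 else cv2.copyMakeBorder(cv2.resize(b,(400,267),interpolation=0),0,133,0,0,0)]))
E
```

```text
W [274 140] [302 176] [287.44480874 157.47868852]
204 228 238 11 | 206 227 242 16 | 208 227 242 16 | 210 226 241 16 | 212 225 241 17 | 214 225 240 16 | 216 224 240 17 | 218 226 239 14 | 220 225 236 12 | 222 225 235 11 | 224 224 235 12 | 226 225 234 10 | 228 220 220 1 | 230 218 221 4 | 232 217 235 6 | 234 215 234 8 | 236 214 234 7 | 238 229 231 3 | 240 229 229 1 | [[270.22525 173.0853 ]
 [274.17062 139.54947]
 [303.06485 142.94879]
 [299.11948 176.48462]]
hull [[301, 143], [299, 175], [274, 171], [274, 141]]
[array([ 0.5045, -0.0819,  0.08  ]), array([ 0.5189, -0.0425,  0.08  ]), array([ 0.5483, -0.0582,  0.08  ]), array([ 0.5362, -0.0954,  0.08  ])]
centre@.068 [ 0.52598223 -0.06718307  0.068     ]
```

View pics/z.png

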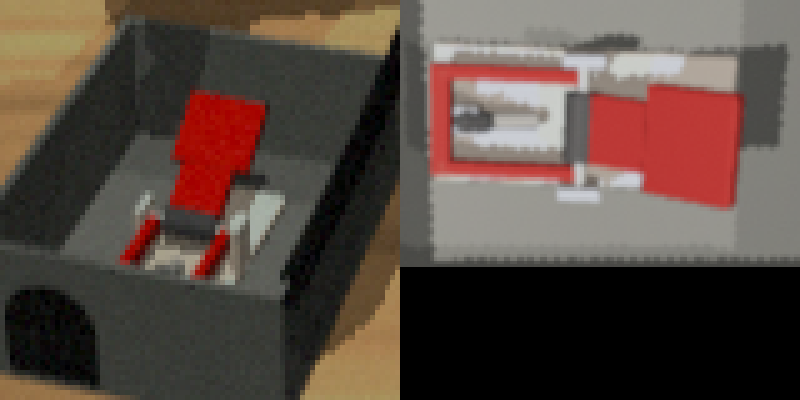

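The zoom shows clear pad corners in both views. The pad's centre is at about wrist (287.6,158.5) and scene (234.2,211.2).

```bash
python3 - <<'E'
from h import *
from scipy.spatial.transform import Rotation as Ro
W,S=[np.load(n+"2.npy",allow_pickle=True).item() for n in("wrist","scene")]
p,e=tri(ray(W,287.6,158.5),ray(S,234.2,211.2));print("pad",p,e)
# pivot: grey block, trap axis
q=onz(W,200+174/3.333*1,115+125/3.333,.033);print("pivot~",q)
c=onz(W,287.6,158.5,.068);a=(c-q)[:2];print(np.linalg.norm(a));a/=np.linalg.norm(a)
t=np.r_[c[:2]+.008*a,.061];s=env.sense();print("target",t,a,"tool shift",Ro.from_quat(s["tool_rot"]).inv().apply(t-s["position"]),s["position"])
E
```

```text
pad [ 0.52600975 -0.06456033  0.06282848] 0.0003345154654457801
pivot~ [ 0.5709106  -0.08332878  0.033     ]
0.04802834254063769
target [ 0.51874632 -0.06288219  0.061     ] [-0.93103381  0.36493293] tool shift [9.89993371e-05 4.60497810e-02 2.81834161e-01] [ 0.56269613 -0.07755348  0.3427876 ]
```

Request:
jog_arm(
  plan=[
    [[0,0.023,0.03,0],[0,0.023,0.05,0],[0,0,0.055,0],[0,0,0.05,0],[0,0,0.03,0]],
  ],
)

```text
time_s: 9.35
position: [0.5179, -0.0623, 0.1254]
tool_rot: [-0.584, 0.812, 0.001, -0.002]
ft_force: [0.3, -0.1, 1.0]
grip_width: -0.0002
grasp_force: 0.0
```

Request:
jog_arm(
  plan=[
    [[0,0,0,0],[0,0,0.01,0],[0,0,0.01,0],[0,0,0.01,0],[0,0,0.01,0]],
  ],
)

```text
time_s: 9.98
position: [0.5207, -0.0634, 0.0899]
tool_rot: [-0.584, 0.812, -0.001, 0.002]
ft_force: [-1.4, 0.5, 9.6]
grip_width: 0.0001
grasp_force: 3.8
```

Request:
jog_arm(
  plan=[
    [[0,0,0.008,0],[0,0,0.008,0],[0,0,0.006,0],[0,0,0.004,0],[0,0,0,0]],
  ],
)

```text
time_s: 10.6
position: [0.5192, -0.0633, 0.0623]
tool_rot: [-0.584, 0.812, -0.0, -0.0]
ft_force: [-0.3, -0.8, 0.1]
grip_width: 0.0001
grasp_force: 0.0
```

Request:
jog_arm(
  plan=[
    [[0,0,0.002,0],[0,0,0.002,0],[0,0,0,0]],
  ],
)

```text
time_s: 10.98
position: [0.5195, -0.0633, 0.0615]
tool_rot: [-0.584, 0.812, -0.001, 0.001]
ft_force: [-9.7, 2.8, 23.8]
grip_width: 0.0
grasp_force: 12.4
```

Request:
jog_arm(
  plan=[
    [[0,0,-0.03,0],[0,0,-0.05,0],[0,0,-0.055,0],[0,0,-0.055,0],[0,-0.03,-0.055,0]],
  ],
)

```text
time_s: 11.6
position: [0.5467, -0.0726, 0.3061]
tool_rot: [-0.584, 0.812, -0.0, 0.001]
ft_force: [2.8, 0.9, 0.8]
grip_width: 0.0001
grasp_force: 0.0
```

Request:
jog_arm(
  plan=[
    [[0,0,0,0],[0,0,0,0],[0,0,0,0],[0,0,0,0]],
  ],
)

```text
time_s: 12.1
position: [0.547, -0.0728, 0.3024]
tool_rot: [-0.584, 0.812, 0.0, -0.001]
ft_force: [-0.9, 0.3, -0.4]
grip_width: 0.0001
grasp_force: 0.0
```

```bash
python3 - <<'E'
from h import *
d=snap("wrist");save(d,"w3");e=snap("scene");save(e,"s3")
a=cv2.imread("pics/s3.png")[140:280,160:300];b=cv2.imread("pics/w3.png")[50:250,120:400]
cv2.imwrite("pics/fin.png",np.hstack([cv2.resize(a,(400,400)),cv2.copyMakeBorder(cv2.resize(b,(400,286)),0,114,0,0,0)]))
E
```

```text
(no output)
```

View pics/fin.png

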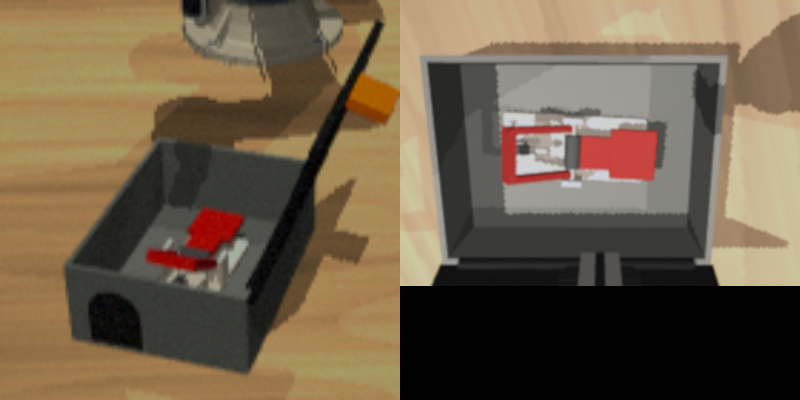

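The lever now lies level with the jaws raised open, the lid leans on its stop, and the arm is clear. Handing in.

```bash
python3 -c "
from workcell import env
print(env.hand_in())"
```

```text
the job is handed in; nothing more can be done
None
```

The job is handed in: the final pictures show the lid leaning open on its stop and the trap lever held down in its catch, with the arm clear; the bucket, pot, funnel and torch were never approached, and `env.hand_in()` gave no verdict.

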